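# Thread the core rod through a study model

## Task

Take the tall wooden rod out of the dowel stand and thread it upright through the round core opening in the model's roof and on through the round opening in the floor slab below, until it stands on the baseboard, then let go. Lower it, do not let it drop, and leave the other two pieces in the stand.

Things in the scene. Friction and masses are not known exactly. Their poses are not given: they have to be found in the camera images.
- rod: Tall loose round rod, pale wood, 16 mm thick, 200 mm long, 32 g. Origin: centre of its foot; z up along it. Starts upright in one (any) of three sockets, 80 mm apart in a straight row, of a fixed wooden stand (230 x 64 mm, 50 mm high); sockets 28 mm wide, 40 mm deep, floor 10 mm above the table, so the rod's top is at 210 mm. It can lean a little once pushed.
- model: Fixed building model: board 200x160 mm, top at z 8 mm, no hole; floor slab z 40-46, white roof z 112-118, on thin corner posts. Each slab has a round core opening 30 mm wide, in line. Origin: on the openings' axis at table height; z up, x, y along the edges; board's centre at x -45, y -20. Not for the rod: square 31 mm rooflight at x -95, y -40. Flat block on roof, top 130.
- short_rod: Bystander: round rod of the same wood, 16 mm thick but only 110 mm long, upright in another socket of the same stand (top 120 mm above the table). Origin: centre of its foot; z up. Stays there.
- post: Bystander: square post of the same wood, 16 x 16 x 120 mm, upright in the remaining socket of the same stand (top 130 mm above the table). Origin: centre of its foot; z up. Stays there.

How it is judged:
By the outcome, as a careful person would: the job done as asked, in the order asked, and still so for the second after the job is handed in, with the robot touching nothing.
It also fails if it takes over 38 s, if anything falls off the work surface, if the arm or the gripper's body presses on something with over 40 N, if the wrist force passes 120 N, or if a joint passes its speed limit or range.

## Robot

A 6-joint arm with a two-finger parallel gripper is mounted at the origin on the work surface. World frame = base frame: x ahead of the robot, y to its left, z up, the work surface at z = 0. Lengths are in mm, angles in rad, forces in N, time in s.
With the tool pointing down it reaches from about 375 to 900 mm from the base axis. Payload 3.1 kg.
Tool frame: the origin (TCP) lies at the very end of the fingers, on their centre line; the grasp point (between the pads) lies 19 mm behind it; z points along the fingers, y is the line along which they close (so a half turn about z gives the same grasp; the last joint's range is limited). The gripper opens to 87 mm and grips with 3 to 60 N. Pads are 19 mm wide; open, the fingers measure 117 mm over their backs; the gripper's body (75 mm by 190 mm) begins 51 mm behind the grasp point.
Start: joints at [-1.478, 0.527, 1.433, -0, 1.181, -0.178], TCP at [167.213, -602.193, 222.548] pointing down, gripper open.
Joint ranges: [-3.08, 3.08], [-0.75, 2.2], [0.22, 2.44], [-1.43, 4.57], [0, 2.65], [-2.85, 2.85]. Speed limits (rad/s): [2.79, 2.79, 3.14, 3.14, 3.14, 3.14].

## Interface

Orientations are given as a unit quaternion [w, x, y, z].
In Python, from bench import readout, eyes, close_job gives the robot as it stands. The module is installed in compiled form; this text tells all that it offers.
- The arm moves only by the shell command python3 -m creep 'ROWS' [FORCE]. ROWS is JSON, a list of rows, each a list of 5 numbers: the shift along the tool's x, y, z in cm, then the turn about the tool's z in rad, then the closure, from 0 (fully open) to 1 (shut). A call has 1 to 20 rows; each row shifts and turns the commanded pose from where the row before left it, along the tool's axes as they then stand; what a row does not reach is not made up. A row lasts 1/8 s, in which the tool goes at most 62.5 mm and 10.7 degrees, less where a joint would pass 70% of its speed; a pose out of reach is approached as far as the arm can. A call with a gripper value outside its range is refused whole. The fingers move at their own pace and stop on an object; FORCE is the grip in N (left out, the last holds). Time passes only in rows, so rows that do not move let the fingers close. It gives the time, the measured TCP pose, the force, the opening and the grip force at its end, in the units of the state.
- readout.state(): the state, without advancing time (a new reading comes with each control period).
- eyes.capture(name): name is "side" or "top"; returns the picture (420x560x3 uint8, red, green, blue); there is no depth.
- eyes.camera_model(name): a dict with "intrinsics" (3x3 intrinsics, pixels), "rvec" (rotation vector, rad) and "tvec" (3), from world to camera coordinates, as OpenCV has them. Camera axes: x right, y down, z forward; pixel columns grow to the right and rows downward; lengths in mm; the calibration is good to about 2 mm. A picture is of the moment at which its call begins. camera_model takes no time and is no camera call.
- close_job(): hands the job in; it is judged then, once.
The state is a dict: "clock": time; "joints": joint angles; "qvel": joint speeds; "tau": joint torques, N m; "eef_pos": TCP position; "orientation": TCP orientation; "contact_force": force on the tool from outside, world axes, zero at the start; "ft_torque": the same for the moment, N m; "finger_gap": opening from 0.0 (shut) to 1.0 (fully open); "finger_force": force on a finger pad.
Only numpy, scipy, OpenCV 4.12 (cv2) and the standard library are available. Lean on these libraries where they do the work, as an engineer would, in place of code of your own. Each camera call takes 0.05 s, during which the arm holds its last target. There are 200 camera calls.

## Working session

There is one attempt and no reset: what is moved stays moved. The work goes in short steps, Python scripts to look and compute and a shell command to move; the robot and the scene stay as the last step left them, time stands still between calls to the robot, and variables do not carry over. Pictures are saved under pics/ and viewed, at most 10 in all, crops included, and the job is handed in when it is done.

```bash
mkdir -p pics
python3 - <<'E'
from bench import readout, eyes
import cv2
for n in ("side","top"):
    im=eyes.capture(n); cv2.imwrite(f"pics/{n}0.png",im[:,:,::-1])
    c=eyes.camera_model(n); print(n,c)
s=readout.state(); print(s)
E
```

```text
side {'intrinsics': array([[427.47970148,   0.        , 273.5862766 ],
       [  0.        , 427.47970148, 203.47627409],
       [  0.        ,   0.        ,   1.        ]]), 'rvec': array([ 0.91031688, -2.5686915 ,  1.0092869 ]), 'tvec': array([442.3305764 , 277.36017017, 573.84161229])}
top {'intrinsics': array([[383.79364012,   0.        , 278.23843097],
       [  0.        , 383.79364012, 208.70324172],
       [  0.        ,   0.        ,   1.        ]]), 'rvec': array([ 2.19927467, -2.15541891,  0.16528441]), 'tvec': array([ -0.95374106, 546.91016906, 678.73296265])}
{'clock': 0.1, 'joints': array([-1.47849597e+00,  5.28382866e-01,  1.43376846e+00,  1.10247147e-05,
        1.18142623e+00, -1.78558905e-01]), 'qvel': array([-0.00052695, -0.00171182, -0.00273081,  0.00130713,  0.00047893,
       -0.00026602]), 'tau': array([-5.62068919e-05, -4.40986311e+01, -1.77150679e+01,  6.34859875e-02,
        5.34466084e-02, -4.05521666e-05]), 'eef_pos': array([ 167.15842945, -601.54245978,  221.66538186]), 'orientation': array([-9.91311916e-04,  9.90843211e-01,  1.35013873e-01,  4.78835089e-05]), 'contact_force': array([ 0.52617445,  0.051798  , -0.12720842]), 'ft_torque': array([-0.00279739,  0.01447941, -0.01895231]), 'finger_force': 0.0, 'finger_gap': 0.9944047741942672}
```

View pics/side0.png

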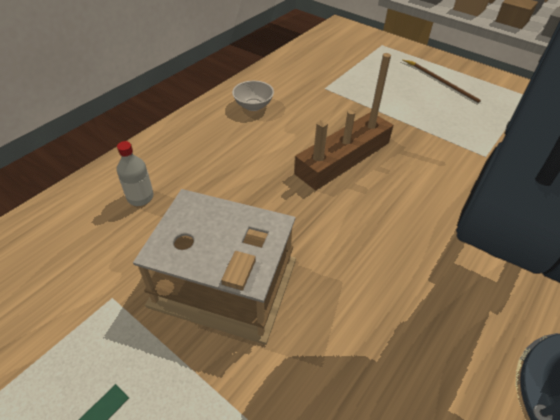

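View pics/top0.png

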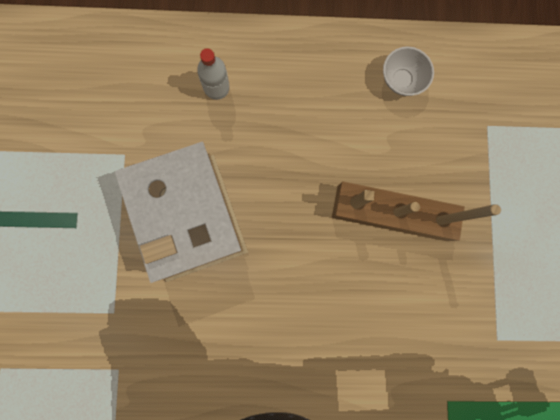

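The side view shows the round core opening at about (184,241), the square rooflight at (257,236) and the rod's top at (385,57). In the top view the round opening is at (157,188), the rooflight at (199,236), the rod's top at (496,210) and its socket at (443,220).

```bash
cat > h.py <<'E'
import cv2, numpy as np
from bench import eyes
def cam(n):
    c=eyes.camera_model(n); R=cv2.Rodrigues(np.array(c["rvec"]))[0]
    return np.array(c["intrinsics"]),R,np.array(c["tvec"])
def ray(n,uv):
    K,R,t=cam(n); d=R.T@np.linalg.solve(K,[*uv,1]); return -R.T@t,d
def plane(n,uv,z):
    o,d=ray(n,uv); return o+d*(z-o[2])/d[2]
def proj(n,p):
    K,R,t=cam(n); q=K@(R@np.array(p,float)+t); return q[:2]/q[2]
def tri(a,b):
    (o1,d1),(o2,d2)=ray("side",a),ray("top",b)
    s=np.linalg.lstsq(np.c_[d1,-d2],o2-o1,rcond=None)[0]
    p,q=o1+s[0]*d1,o2+s[1]*d2; return (p+q)/2,np.linalg.norm(p-q)
E
python3 - <<'E'
import cv2,numpy as np
from h import *
for n,box in(("top",(100,130,260,290)),("side",(130,185,300,300))):
    im=cv2.imread(f"pics/{n}0.png"); hsv=cv2.cvtColor(im,cv2.COLOR_BGR2HSV)
    x0,y0,x1,y1=box
    m=((hsv[...,1]<50)&(hsv[...,2]>85)).astype(np.uint8)*255
    sub=m[y0:y1,x0:x1]
    cs,h=cv2.findContours(sub,cv2.RETR_CCOMP,cv2.CHAIN_APPROX_NONE,offset=(x0,y0))
    for c,hh in zip(cs,h[0]):
        if cv2.contourArea(c)<60: continue
        x,y,w,hgt=cv2.boundingRect(c); M=cv2.moments(c); uv=(M['m10']/M['m00'],M['m01']/M['m00'])
        P=np.array([plane(n,p[0],118)[:2] for p in c],np.float32)
        print(n,"hole" if hh[3]>=0 else "outer",(x,y,w,hgt),np.round(uv,1),plane(n,uv,118).round(1),"minrect",cv2.minAreaRect(P),"circ",cv2.minEnclosingCircle(P))
for n,uv in(("top",(496,210)),("side",(385,57))): print(n,plane(n,uv,210).round(1))
print(tri((385,57),(496,210)))
print("sock",plane("top",(443,220),50),plane("top",(400,211),50),plane("top",(358,202),50))
a=cv2.imread("pics/top0.png")[120:280]; 
A=cv2.resize(a[:,100:250],None,fx=2.6,fy=2.6,interpolation=2);B=cv2.resize(a[:,330:510],None,fx=2.2,fy=2.6,interpolation=2)
C=cv2.resize(cv2.imread("pics/side0.png")[40:200,290:410],None,fx=0.1,fy=0.1)
cv2.imwrite("pics/crop.png",np.hstack([A,B]))
E
```

```text
top outer (100, 142, 141, 148) [164.4 210.6] [529.6 196.  118. ] minrect ((526.101806640625, 194.661376953125), (218.40185546875, 223.55165100097656), 8.734972953796387) circ ((518.9466552734375, 205.9893035888672), 141.54734802246094)
top hole (187, 223, 25, 25) [198.8 235.3] [491.1 139.3 118. ] minrect ((490.9844970703125, 139.427001953125), (32.47331237792969, 32.0020866394043), 20.46371078491211) circ ((491.309326171875, 139.25680541992188), 20.91930389404297)
top hole (147, 179, 20, 20) [156.7 188.5] [565.2 210.2 118. ] minrect ((565.2418212890625, 209.68931579589844), (29.069988250732422, 30.56635093688965), 47.817195892333984) circ ((565.3009643554688, 209.9868621826172), 15.800989151000977)
side outer (134, 190, 161, 110) [218.  244.1] [523.5 183.2 118. ] minrect ((530.075927734375, 177.16041564941406), (189.93637084960938, 151.63540649414062), 21.049091339111328) circ ((530.4098510742188, 176.48683166503906), 119.03611755371094)
side hole (220, 249, 37, 43) [238.2 270.1] [471.7 197.8 118. ] minrect ((472.32025146484375, 196.5726318359375), (37.408546447753906, 62.64342498779
[... 372 characters left out ...]
40.8 118. ] minrect ((490.7744140625, 140.81829833984375), (33.757503509521484, 32.582176208496094), 21.445518493652344) circ ((490.7996520996094, 140.54092407226562), 21.3277645111084)
side outer (130, 185, 23, 21) [140.1 194.2] [687.4 189.5 118. ] minrect ((686.8585205078125, 188.08248901367188), (34.006752014160156, 48.09537124633789), 51.65512466430664) circ ((691.26416015625, 191.6627655029297), 25.53122901916504)
top [ 530.9 -291.6  210. ]
side [ 530.9 -280.4  210. ]
(array([ 533.90283831, -294.17950668,  203.4387292 ]), np.float64(5.206784541959595))
sock [ 530.61902566 -290.69011521   50.        ] [ 545.41364085 -211.53966449   50.        ] [ 560.21070087 -134.43681194   50.        ]
```

View pics/crop.png

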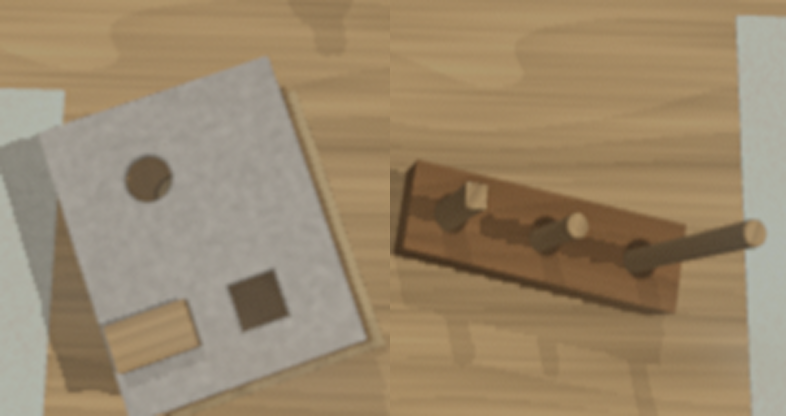

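The crop confirms the round core opening at about (565,210) mm and the tall rod in the end socket at about (531,-290) mm. Next: approach above the rod.

```bash
python3 -m creep '[[2,-1,-0.2,0,0],[3.5,-1.6,-0.2,0,0],[3.7,-1.7,-0.2,0,0],[3.7,-1.7,-0.2,0,0],[3.7,-1.7,-0.2,0,0],[3.7,-1.7,-0.2,0,0],[3.7,-1.7,-0.2,0,0],[3.7,-1.7,-0.2,0,0],[3.7,-1.7,-0.2,0,0],[3.5,-1.7,-0.2,0,0],[3.3,-1.7,0,0,0],[2.9,-1.7,0,0,0],[2,-1.3,0,0,0],[0,0,0,0,0],[0,0,0,0,0]]' 20
cat > go.py <<'E'
import sys
from bench import readout
import numpy as np
from scipy.spatial.transform import Rotation as Ro
s=readout.state(); w,x,y,z=s["orientation"]; R=Ro.from_quat([x,y,z,w])
d=np.array([float(v) for v in sys.argv[1:4]])-s["eef_pos"]
print("t",s["clock"],"pos",s["eef_pos"].round(1),"d_tool cm",(R.inv().apply(d)/10).round(2),"F",s["contact_force"].round(1),"gap",round(s["finger_gap"],3),"ff",s["finger_force"],"\nR",R.as_matrix().round(3).tolist())
E
python3 go.py 531 -290 156
```

```text
clock: 1.98
eef_pos: [526.1, -285.0, 242.5]
orientation: [-0.0, 0.991, 0.135, -0.0]
contact_force: [-0.2, 0.3, 0.4]
finger_gap: 1.003
finger_force: 0.0
t 1.975 pos [ 526.1 -285.   242.5] d_tool cm [0.34 0.61 8.65] F [-0.2  0.3  0.4] gap 1.003 ff 0.0 
R [[0.963, 0.268, -0.001], [0.268, -0.963, 0.0], [-0.001, -0.0, -1.0]]
```

```bash
python3 -m creep '[[0.3,0.6,0,0,0],[0,0,1.2,0,0],[0,0,1.5,0,0],[0,0,1.5,0,0],[0,0,1.5,0,0],[0,0,1.5,0,0],[0,0,1.2,0,0],[0,0,0.3,0,0.3],[0,0,0,0,0.5],[0,0,0,0,0.65]]' 20
python3 - <<'E'
from bench import eyes; import cv2,numpy as np
a=eyes.capture("top")[120:320,320:540];b=eyes.capture("side")[20:220,270:490]
cv2.imwrite("pics/pre.png",cv2.resize(np.hstack([a,b]),None,fx=1.8,fy=1.8)[:,:,::-1])
E
python3 go.py 531 -290 156
```

```text
clock: 3.22
eef_pos: [531.5, -290.8, 156.2]
orientation: [0.001, 0.991, 0.135, 0.0]
contact_force: [0.7, -0.5, 0.6]
finger_gap: 0.744
finger_force: 0.0
t 3.325 pos [ 531.4 -290.7  156.2] d_tool cm [-0.02 -0.08  0.02] F [-0.3 -0.4  0.2] gap 0.653 ff 0.0 
R [[0.964, 0.268, 0.001], [0.268, -0.964, -0.001], [0.001, 0.001, -1.0]]
```

View pics/pre.png

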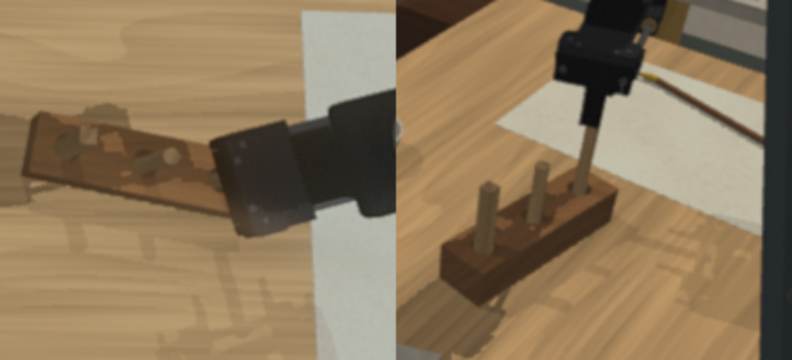

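The open fingers straddle the rod's upper part (crop about (592,120)) and the rod still stands upright in its socket. I'll close and lift straight up.

```bash
python3 -m creep '[[0,0,0,0,0.75],[0,0,0,0,0.85],[0,0,0,0,1],[0,0,0,0,1],[0,0,0,0,1],[0,0,0,0,1],[0,0,0,0,1],[0,0,0,0,1]]' 25; python3 go.py 531 -290 296
```

```text
clock: 4.32
eef_pos: [531.1, -290.5, 155.5]
orientation: [-0.0, 0.991, 0.135, -0.0]
contact_force: [-0.1, -0.2, 0.0]
finger_gap: 0.178
finger_force: 25.0
t 4.325 pos [ 531.1 -290.5  155.5] d_tool cm [  0.    -0.05 -14.05] F [-0.1 -0.2  0. ] gap 0.178 ff 24.99976084101945 
R [[0.964, 0.268, -0.0], [0.268, -0.964, 0.0], [-0.0, -0.0, -1.0]]
```

```bash
python3 -m creep '[[0,0,-0.5,0,1],[0,0,-1,0,1],[0,0,-1.5,0,1],[0,0,-2,0,1],[0,0,-2,0,1],[0,0,-2,0,1],[0,0,-2,0,1],[0,0,-2,0,1],[0,0,-1.2,0,1],[0,0,-0.8,0,1],[0,0,0,0,1]]'; python3 go.py 555 180 306
```

```text
clock: 5.7
eef_pos: [531.2, -290.6, 306.0]
orientation: [0.0, 0.991, 0.135, 0.0]
contact_force: [0.4, 0.1, -0.3]
finger_gap: 0.178
finger_force: 25.0
t 5.7 pos [ 531.2 -290.6  306. ] d_tool cm [ 1.488e+01 -4.471e+01 -2.000e-02] F [ 0.4  0.1 -0.3] gap 0.178 ff 24.99965574941598 
R [[0.964, 0.267, 0.001], [0.267, -0.964, -0.001], [0.0, 0.001, -1.0]]
```

```bash
python3 -m creep '[[0.5,-1.5,0,0,1],[0.9,-2.5,0,0,1],[1.2,-3.3,0,0,1],[1.2,-3.3,0,0,1],[1.2,-3.3,0,0,1],[1.2,-3.3,0,0,1],[1.1,-3.3,0,0,1],[1.1,-3.3,0,0,1],[1.2,-3.3,0,0,1],[1.2,-3.3,0,0,1],[1.1,-3.3,0,0,1],[1.1,-3.3,0,0,1],[1.2,-3.3,0,0,1],[1.2,-3.3,0,0,1],[0.8,-2.3,0,0,1],[0.5,-1.4,0,0,1],[0,0,0,0,1],[0,0,0,0,1],[0,0,0,0,1]]'; python3 go.py 565 210.5 306
python3 - <<'E'
from bench import eyes; import cv2,numpy as np
A=eyes.capture("top");B=eyes.capture("side")
cv2.imwrite("pics/top1.png",A[:,:,::-1]);cv2.imwrite("pics/side1.png",B[:,:,::-1])
cv2.imwrite("pics/over.png",cv2.resize(np.hstack([A[100:300,60:260],B[110:310,90:290]]),None,fx=2,fy=2)[:,:,::-1])
E
```

```text
clock: 8.07
eef_pos: [565.5, 209.0, 305.6]
orientation: [0.0, 0.991, 0.134, -0.0]
contact_force: [-0.2, 0.2, -0.3]
finger_gap: 0.179
finger_force: 25.0
t 8.075 pos [565.5 209.  305.6] d_tool cm [-0.01 -0.16 -0.04] F [-0.2  0.2 -0.3] gap 0.179 ff 24.999567676568404 
R [[0.964, 0.266, -0.0], [0.266, -0.964, -0.0], [-0.0, 0.0, -1.0]]
```

View pics/over.png

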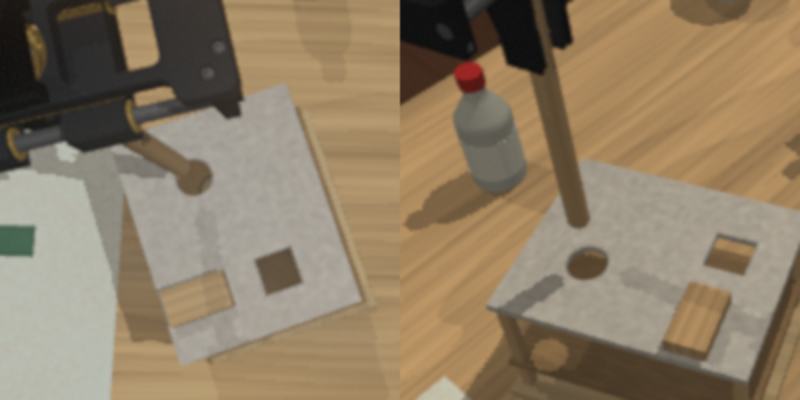

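The rod hangs over the roof, with its foot near side pixel (178,218) and the opening below it at (184,241). I'll measure the foot and the rod's lean.

Run:
```python
import cv2,numpy as np
from h import *
for n,box in(("side",(150,145,190,226)),("top",(120,160,172,205))):
    im=cv2.imread(f"pics/{n}1.png"); hsv=cv2.cvtColor(im,cv2.COLOR_BGR2HSV); x0,y0,x1,y1=box
    m=(((hsv[...,1]>=75)&(hsv[...,2]>50))).astype(np.uint8)
    print(n)
    rows=range(y0,y1,6)
    if n=="side":
        for y in list(range(y0,y1-12,8))+list(range(y1-10,y1)):
            # expected axis
            xs=[x for x in range(x0,x1) if m[y,x]]
            if xs: print(y,min(xs),max(xs))
    for z in (160,180,220,260): print(z,proj(n,(565.3,209,z)).round(1))
for n,uv in(("side",(178.5,218)),):print(plane(n,uv,160))
a=cv2.imread("pics/side1.png")[140:240,140:215];b=cv2.imread("pics/top1.png")[150:250,110:185]
cv2.imwrite("pics/z.png",cv2.resize(np.hstack([a,b]),None,fx=5.3,fy=5.3,interpolation=0))
```

```text
side
145 150 189
153 150 189
161 150 189
169 150 189
177 150 189
185 151 189
193 153 178
201 150 180
209 150 182
216 150 183
217 150 183
218 150 184
219 150 184
220 150 183
221 150 183
222 150 182
223 150 180
224 150 157
225 150 156
160 [179.9 221.6]
180 [177.6 211.9]
220 [172.7 190.8]
260 [167.1 167.3]
top
160 [149.7 183.8]
180 [145.7 181.3]
220 [136.6 175.8]
260 [126.  169.3]
[571.63688459 205.81076667 160.        ]
```

View pics/z.png

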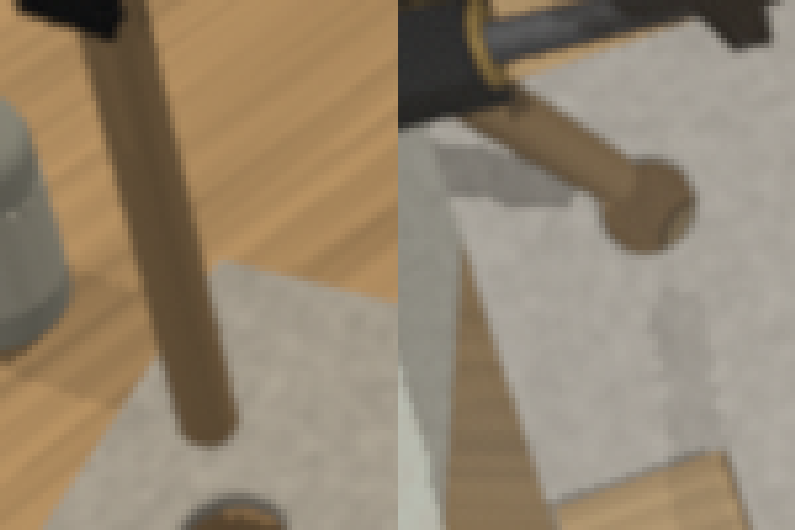

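The rod's foot lies within about 1 mm of its predicted pixel and the rod is upright. I'll centre it and lower to just above the roof.

```bash
python3 -m creep '[[0,-0.15,0,0,1],[0,0,0.6,0,1],[0,0,1.0,0,1],[0,0,1.0,0,1],[0,0,0.7,0,1],[0,0,0.2,0,1],[0,0,0,0,1],[0,0,0,0,1]]'; python3 go.py 565 210.5 306
python3 - <<'E'
from bench import eyes; import cv2,numpy as np
A=eyes.capture("top")[150:250,110:185];B=eyes.capture("side")[170:270,140:215]
cv2.imwrite("pics/z2.png",cv2.resize(np.hstack([B,A]),None,fx=5.3,fy=5.3,interpolation=0)[:,:,::-1])
E
```

```text
clock: 9.18
eef_pos: [565.4, 211.4, 271.0]
orientation: [-0.0, 0.991, 0.135, 0.0]
contact_force: [-0.3, -0.4, -0.2]
finger_gap: 0.175
finger_force: 25.0
t 9.175 pos [565.4 211.4 271. ] d_tool cm [-0.06  0.08 -3.5 ] F [-0.3 -0.4 -0.2] gap 0.175 ff 24.999607714125887 
R [[0.964, 0.268, 0.001], [0.268, -0.964, 0.0], [0.001, 0.0, -1.0]]
```

View pics/z2.png

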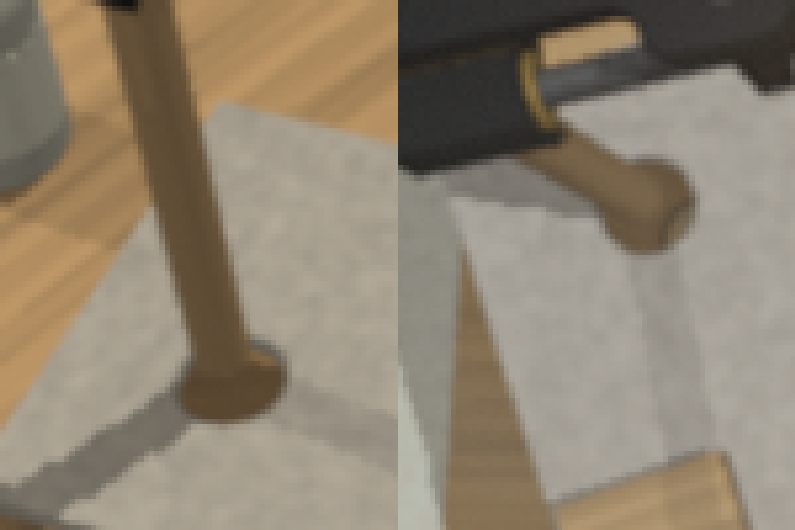

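The foot is just above the opening, about 1–2 mm to the left of centre in the side view (rod at crop x 223, opening at 234). I'll correct by about 1.4 mm and lower through the roof.

```bash
python3 -m creep '[[-0.1,0.1,0,0,1],[0,0,0.4,0,1],[0,0,0.8,0,1],[0,0,0.8,0,1],[0,0,0.8,0,1],[0,0,0.8,0,1],[0,0,0.8,0,1],[0,0,0.8,0,1],[0,0,0.6,0,1],[0,0,0.3,0,1],[0,0,0,0,1]]'; python3 go.py 565 210.5 153.5
python3 - <<'E'
from bench import eyes; import cv2,numpy as np
A=eyes.capture("top")[150:250,110:185];B=eyes.capture("side")[220:320,140:215]
cv2.imwrite("pics/z3.png",cv2.resize(np.hstack([B,A]),None,fx=5.3,fy=5.3,interpolation=0)[:,:,::-1])
E
```

```text
clock: 10.65
eef_pos: [564.3, 210.1, 209.4]
orientation: [0.0, 0.991, 0.135, -0.0]
contact_force: [0.1, -1.7, -0.3]
finger_gap: 0.178
finger_force: 25.0
t 10.65 pos [564.3 210.1 209.4] d_tool cm [ 0.07 -0.02  5.59] F [ 0.1 -1.7 -0.3] gap 0.178 ff 24.99956498388201 
R [[0.964, 0.267, -0.0], [0.267, -0.964, -0.0], [-0.0, -0.0, -1.0]]
```

View pics/z3.png

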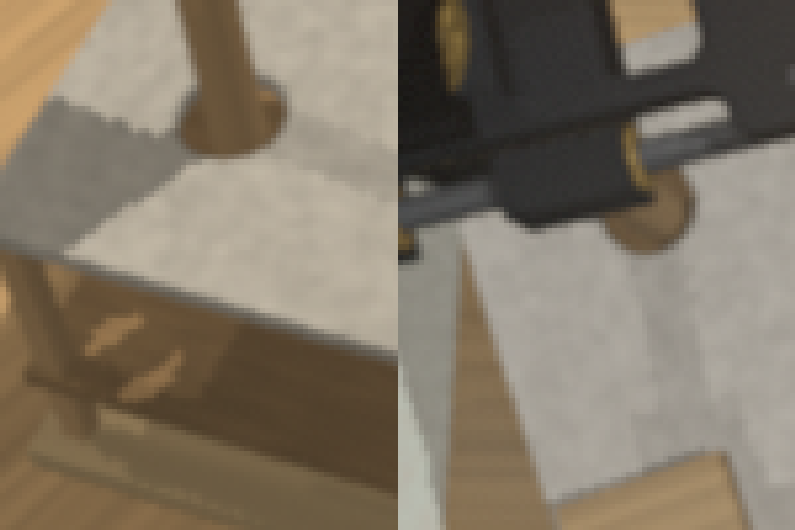

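The rod is through the roof opening and laterally centred (side crop x 232 against 234). There is a hint of −y contact (1.7 N), so I'll ease that way and re-read the force.

```bash
python3 -m creep '[[0,0,0,0,1]]'; python3 -m creep '[[0,0.15,0,0,1],[0,0,0,0,1],[0,0,0,0,1]]'; python3 go.py 565 210.5 153.5
```

```text
clock: 10.88
eef_pos: [564.6, 210.2, 209.9]
orientation: [-0.0, 0.991, 0.135, 0.0]
contact_force: [0.0, 0.2, -0.2]
finger_gap: 0.179
finger_force: 25.0
clock: 11.25
eef_pos: [564.8, 208.7, 209.6]
orientation: [-0.0, 0.991, 0.135, 0.0]
contact_force: [0.1, 0.8, -0.2]
finger_gap: 0.178
finger_force: 25.0
t 11.25 pos [564.8 208.7 209.6] d_tool cm [ 0.06 -0.17  5.61] F [ 0.1  0.8 -0.2] gap 0.178 ff 24.99968578806147 
R [[0.964, 0.267, 0.0], [0.267, -0.964, 0.0], [0.0, -0.0, -1.0]]
```

That was only noise, so I'll move back and lower through the floor slab.

```bash
python3 -m creep '[[0,-0.15,0,0,1],[0,0,0.3,0,1],[0,0,0.4,0,1],[0,0,0.4,0,1],[0,0,0.4,0,1],[0,0,0.4,0,1],[0,0,0.4,0,1],[0,0,0.3,0,1],[0,0,0,0,1]]'; python3 go.py 565 210.5 153.5
```

```text
clock: 12.38
eef_pos: [564.2, 210.1, 183.3]
orientation: [0.0, 0.991, 0.135, -0.0]
contact_force: [-0.7, 0.5, 0.2]
finger_gap: 0.175
finger_force: 25.0
t 12.375 pos [564.2 210.1 183.3] d_tool cm [ 0.09 -0.02  2.98] F [-0.7  0.5  0.2] gap 0.175 ff 24.9995808606036 
R [[0.964, 0.267, -0.001], [0.267, -0.964, -0.0], [-0.001, -0.0, -1.0]]
```

```bash
python3 -m creep '[[0,0,0.4,0,1],[0,0,0.5,0,1],[0,0,0.5,0,1],[0,0,0.5,0,1],[0,0,0.4,0,1],[0,0,0.3,0,1],[0,0,0.1,0,1],[0,0,0,0,1]]'; python3 go.py 565 210.5 153.5;  python3 -m creep '[[0,0,0.1,0,1],[0,0,0.1,0,1],[0,0,0,0,1]]'
```

```text
clock: 13.38
eef_pos: [564.4, 210.2, 156.6]
orientation: [-0.0, 0.991, 0.135, 0.0]
contact_force: [0.4, -0.1, -0.5]
finger_gap: 0.176
finger_force: 25.0
t 13.375 pos [564.4 210.2 156.6] d_tool cm [ 0.07 -0.02  0.31] F [ 0.4 -0.1 -0.5] gap 0.176 ff 24.999596108682454 
R [[0.964, 0.268, 0.0], [0.268, -0.964, 0.0], [0.0, 0.0, -1.0]]
clock: 13.75
eef_pos: [564.3, 210.1, 154.5]
orientation: [0.0, 0.991, 0.135, -0.0]
contact_force: [-0.1, -1.2, 1.0]
finger_gap: 0.178
finger_force: 25.0
```

```bash
python3 -m creep '[[0,0,0.05,0,1],[0,0,0,0,1]]';python3 -m creep '[[0,0,0.05,0,1],[0,0,0,0,1]]'; python3 -m creep '[[0,0,0.05,0,1],[0,0,0,0,1]]'
```

```text
clock: 14.0
eef_pos: [564.4, 210.2, 154.0]
orientation: [-0.0, 0.991, 0.135, -0.0]
contact_force: [-0.3, 0.2, -0.7]
finger_gap: 0.178
finger_force: 25.0
clock: 14.25
eef_pos: [564.4, 210.2, 153.5]
orientation: [-0.0, 0.991, 0.135, 0.0]
contact_force: [-0.1, 0.1, -1.3]
finger_gap: 0.173
finger_force: 25.0
clock: 14.5
eef_pos: [564.6, 210.2, 153.5]
orientation: [-0.0, 0.991, 0.135, 0.0]
contact_force: [-1.2, -0.1, 2.8]
finger_gap: 0.179
finger_force: 25.0
```

```bash
python3 -m creep '[[0,0,0.05,0,1],[0,0,0,0,1]]'; python3 -m creep '[[0,0,0,0,1]]'
```

```text
clock: 14.75
eef_pos: [564.7, 210.2, 153.5]
orientation: [-0.0, 0.991, 0.135, 0.0]
contact_force: [-1.5, -0.5, 5.1]
finger_gap: 0.178
finger_force: 25.0
clock: 14.88
eef_pos: [564.7, 210.2, 153.5]
orientation: [-0.0, 0.991, 0.135, 0.001]
contact_force: [-1.1, -0.8, 5.8]
finger_gap: 0.177
finger_force: 25.0
```

The rod is on the baseboard: height holds at 153.5 while the upward force grows to 5.8 N. I'll unload, open gently and retreat upward.

```bash
python3 -m creep '[[0,0,-0.08,0,1],[0,0,0,0,0.8],[0,0,0,0,0.77],[0,0,0,0,0.74],[0,0,0,0,0.7],[0,0,0,0,0.6],[0,0,0,0,0.4],[0,0,0,0,0.3],[0,0,0,0,0.3]]' 5; python3 -m creep '[[0,0,-0.6,0,0.3],[0,0,-1.2,0,0.3],[0,0,-1.6,0,0.3],[0,0,-1.6,0,0.3],[0,0,-1.6,0,0.3],[0,0,-1.6,0,0.3],[0,0,-1.6,0,0.3],[0,0,-1.6,0,0.3],[0,0,-1,0,0.3],[0,0,0,0,0.3]]'; python3 -m creep '[[-1,1.5,0,0,0.3],[-1.5,3,0,0,0.3],[-1.5,3.5,0,0,0.3],[-1.5,3.5,0,0,0.3],[-1.5,3.5,0,0,0.3],[-1,2,0,0,0.3],[0,0,0,0,0.3]]'
python3 - <<'E'
from bench import eyes; import cv2,numpy as np
A=eyes.capture("top")[130:290,90:510];B=eyes.capture("side")[40:360,100:410]
A=cv2.resize(A,(420,160))
cv2.imwrite("pics/end.png",np.hstack([np.vstack([A,np.zeros((160,420,3),np.uint8)]),B])[:,:,::-1])
E
```

```text
clock: 16.0
eef_pos: [564.4, 210.1, 153.4]
orientation: [-0.0, 0.991, 0.135, 0.0]
contact_force: [0.7, -0.0, 1.0]
finger_gap: 0.647
finger_force: 0.0
clock: 17.25
eef_pos: [564.8, 210.2, 278.3]
orientation: [-0.0, 0.991, 0.135, 0.001]
contact_force: [0.1, -0.3, 0.5]
finger_gap: 0.697
finger_force: 0.0
clock: 18.12
eef_pos: [531.5, 22.9, 276.6]
orientation: [-0.0, 0.991, 0.133, -0.001]
contact_force: [-0.6, -0.3, -0.6]
finger_gap: 0.699
finger_force: 0.0
```

View pics/end.png

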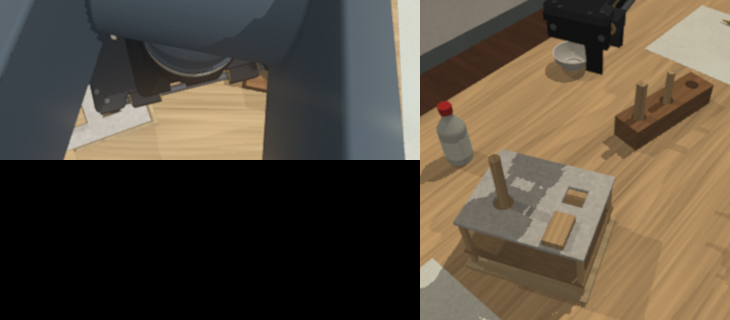

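The side view shows the rod standing upright in the round core (crop (500,180)), its top at full image (174,197), as expected for 208 mm. The post and the short rod are still in the stand.

```bash
python3 -c "
from bench import close_job; print(close_job())"
```

```text
the job is handed in; nothing more can be done
None
```

The job is handed in at about 18 s on the robot's clock: the tall rod was lowered through the roof and floor openings, stands upright on the baseboard and is released, and the short rod and post are still in the stand.

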